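Take the tape piles apart and put each roll on its own stand

TASK

Take the two piles of tape apart: put each roll over the post of the stand with the base of its own colour, lying flat on that base, and stand the amber bottle in the middle of the white tile. Keep the bottle upright all the time, and leave everything let go and still.

Things in the scene. Friction and masses are not known exactly. Their poses are not given: they have to be found in the camera images.
- blue_roll: Loose large roll of blue tape lying flat: outer diameter 68 mm, plain through hole 40 mm, height 22 mm. Origin: centre of the hole at the underside, z up. It starts on the table with a small roll on top of it. Weighs 65 to 120 g.
- black_roll: Loose large roll of black tape lying flat: outer diameter 68 mm, plain through hole 40 mm, height 22 mm. Origin: centre of the hole at the underside, z up. It starts on the table with a small roll on top of it. Weighs 65 to 120 g.
- red_roll: Loose small roll of red tape lying flat: outer diameter 53 mm, plain through hole 32 mm, height 22 mm. Origin: centre of the hole at the underside, z up. It starts centred (within a few mm) on top of one of the two large rolls. Weighs 35 to 65 g.
- yellow_roll: Loose small roll of yellow tape lying flat: outer diameter 53 mm, plain through hole 32 mm, height 22 mm. Origin: centre of the hole at the underside, z up. It starts centred (within a few mm) on top of one of the two large rolls. Weighs 35 to 65 g.
- amber_bottle: Loose round amber bottle with white cap, diameter 39 mm, height 62 mm, rigid, closed, 35 to 65 g. Origin: centre of its underside, z up. It starts upright, centred within a few mm on top of one of the small rolls, so one pile is three high (106 mm), the other two (44 mm).
- blue_stand: Tape stand fixed to the table: flat round blue base, 80 mm in diameter and 8 mm thick, with an upright wooden post 12 mm in diameter at its centre, round-tipped, its top 51 mm above the table. Any roll passes over it. Origin: centre of the base's underside, on the table; z up along the post.
- black_stand: Tape stand fixed to the table: flat round black base, 80 mm in diameter and 8 mm thick, with an upright wooden post 12 mm in diameter at its centre, round-tipped, its top 51 mm above the table. Any roll passes over it. Origin: centre of the base's underside, on the table; z up along the post.
- red_stand: Tape stand fixed to the table: flat round red base, 80 mm in diameter and 8 mm thick, with an upright wooden post 12 mm in diameter at its centre, round-tipped, its top 51 mm above the table. Any roll passes over it. Origin: centre of the base's underside, on the table; z up along the post.
- yellow_stand: Tape stand fixed to the table: flat round yellow base, 80 mm in diameter and 8 mm thick, with an upright wooden post 12 mm in diameter at its centre, round-tipped, its top 51 mm above the table. Any roll passes over it. Origin: centre of the base's underside, on the table; z up along the post.
- white_tile: Square white ceramic tile fixed to the table, 76 by 76 mm, 8 mm thick, flat top. Origin: centre of its underside, on the table; x and y along its edges.
There are look-alikes about, which are no part of the job. Several things have the shape of the black_roll; the one meant has the colours described above.

How it is judged:
At the end, for the whole second after the job is handed in: Each roll lies flat (0.1 rad) on the base of its own colour, post through its hole (axes within 16 mm, underside within 4 mm of the base); the amber bottle stands upright (0.1 rad) on the white tile within 15 mm of its centre; all at rest (under 20 mm/s) (horizontal distance between blue_roll and blue_stand below 0.016 m and z of blue_roll in the frame of blue_stand below 0.012 m and angle between each of blue_roll, black_roll, red_roll, yellow_roll, amber_bottle's own z axis and vertical below 0.1 rad and linear speed of each of blue_roll, black_roll, red_roll, yellow_roll, amber_bottle below 0.02 m/s and horizontal distance between black_roll and black_stand below 0.016 m and z of black_roll in the frame of black_stand below 0.012 m and horizontal distance between red_roll and red_stand below 0.016 m and z of red_roll in the frame of red_stand below 0.012 m and horizontal distance between yellow_roll and yellow_stand below 0.016 m and z of yellow_roll in the frame of yellow_stand below 0.012 m and horizontal distance between amber_bottle and white_tile below 0.015 m and z of amber_bottle in the frame of white_tile below 0.012 m); the robot touches nothing.
It fails at once if the amber bottle is tipped over (more than 0.6 rad from upright) (angle between amber_bottle's own z axis and vertical above 0.6 rad).
It also fails if it takes over 128 s, if anything falls off the work surface, if the arm or the gripper's body presses on something with over 40 N, if the wrist force passes 120 N, or if a joint passes its speed limit or range.

ROBOT

A 6-joint arm with a two-finger parallel gripper is mounted at the origin on the work surface. World frame = base frame: x ahead of the robot, y to its left, z up, the work surface at z = 0. Lengths are in m, angles in rad, forces in N, time in s.
With the tool pointing down it reaches from about 0.425 to 0.95 m from the base axis. Payload 3.5 kg.
Tool frame: the origin (TCP) lies midway between the tips of the shut fingers; the grasp point (between the pads) lies 19 mm behind it; z points along the fingers, y is the direction in which the jaws open and shut (so a half turn about z gives the same grasp; the last joint's range is limited). The gripper opens to 85 mm and grips with 20 to 120 N. Pads are 22 mm wide; open, the fingers measure 114 mm over their backs; the gripper's body (76 mm by 85 mm) begins 54 mm behind the grasp point. The pads swing forward as they close: fully open they stand 13 mm farther back than shut.
Start: joints at [1.077, 0.286, 1.577, -0, 1.279, -0.15], TCP at [0.227, 0.635, 0.203] pointing down, gripper open.
Joint ranges: [-2.77, 2.77], [-0.9, 2.22], [0.21, 2.48], [-1.53, 4.67], [0.24, 2.81], [-2.84, 2.84]. Speed limits (rad/s): [2.79, 2.79, 3.14, 3.14, 3.14, 3.14].

INTERFACE

Orientations are given as a unit quaternion [x, y, z, w].
In Python, from plant import ctrl gives the robot as it stands.
- The arm moves only by the tool apply_moves, never from a script. Its argument "moves" is a list that holds one entry, the list of rows, each a list of 7 numbers: the shift along the tool's x, y, z in m, then the turn, a rotation vector about the tool's x, y, z in degrees, then the gripper's target within -1 to 1 (shut at 1, half-way at 0, fully open at -1). In form: [[[tx, ty, tz, ax, ay, az, hand], ...]]. A call has 1 to 12 rows; each row shifts and turns the pose as measured when the row begins, along the tool's axes as they then stand; what a row does not reach is not made up. A row lasts 1/10 s, in which the tool goes at most 50 mm and 8.59 degrees, less where a joint would pass 70% of its speed; a pose out of reach is approached as far as the arm can. A call with a gripper value outside its range is refused whole. The fingers move at their own pace and stop on an object; "force" is the grip in N (left out, the last holds). Time passes only in rows, so rows that do not move let the fingers close. It gives the time, the measured TCP pose, the force and the opening at its end, in the units of the state.
- ctrl.get_state(): the state, without advancing time (a new reading comes with each control period).
- ctrl.read_camera(name): name is "side" or "top"; returns the picture (400x640x3 uint8, red, green, blue); there is no depth.
- ctrl.get_calibration(name): a dict with "camera_matrix" (3x3 intrinsics, pixels), "k1" (the pictures are not rectified: a ray, as slopes to the right and down, at radius r is drawn at 1 + k1 r^2 times it, then the intrinsics apply), "cam_to_world" (4x4, takes a point from camera to world coordinates). Camera axes: x right, y up, looking along -z (the intrinsics and any distortion apply to the point x, -y, -z); pixel columns grow to the right and rows downward; lengths in m; the calibration is good to about 2 mm. A picture is of the moment at which its call begins. get_calibration takes no time and is no camera call.
- ctrl.sign_off(): hands the job in, once; it reports no verdict.
The state is a dict: "time": time; "qpos": joint angles; "dq": joint speeds; "joint_efforts": joint torques, N m; "eef_pos": TCP position; "tcp_rot": TCP orientation; "contact_force": force on the tool from outside, world axes, zero at the start; "wrist_torque": the same for the moment, N m; "opening": opening from 0.0 (shut) to 1.0 (fully open).
Only numpy, scipy, OpenCV 4.12 (cv2) and the standard library are available. Lean on these libraries where they do the work, as an engineer would, in place of code of your own. Each camera call takes 0.05 s, during which the arm holds its last target. There are 200 camera calls.

## Working session

There is one attempt and no reset: what is moved stays moved. The work goes in short steps, Python scripts to look and compute and a tool call to move; the robot and the scene stay as the last step left them, time stands still between calls to the robot, and variables do not carry over. Pictures are saved under pics/ and viewed, about 12 in all and at most 16, crops included, and the job is handed in when it is done.

Besides the shell and the picture viewer there is one more tool, called after "Emit:" by a JSON object that holds its "api" and its "payload", one argument or row to a line. apply_moves: Moves the arm, as the interface text tells. Its arguments: {"type":"object","properties":{"moves":{"type":"array","items":{"type":"array","items":{"type":"array","items":{"type":"number"}}}},"force":{"type":"number"}},"required":["moves"]}

```bash
ls; mkdir -p pics; cat > h.py <<'E'
import numpy as np, cv2
from plant import ctrl
def snap(n,f=None):
    im=ctrl.read_camera(n)
    if f: cv2.imwrite(f'pics/{f}.png',im[:,:,::-1])
    return im
def ray(n,u,v):
    c=ctrl.get_calibration(n);K=np.array(c['camera_matrix']);T=np.array(c['cam_to_world'])
    p=cv2.undistortPoints(np.array([[[u,v]]],float),K,np.array([c['k1'],0,0,0]))[0,0] if 0 else None
    d=np.array([(u-K[0,2])/K[0,0],(v-K[1,2])/K[1,1]]);s=d.copy()
    for _ in range(30): s=d/(1+c['k1']*(s@s))
    return T[:3,3],T[:3,:3]@np.array([s[0],-s[1],-1.])
def onz(n,u,v,z):
    o,d=ray(n,u,v);return (o+d*(z-o[2])/d[2])[:2]
def proj(n,P):
    c=ctrl.get_calibration(n);K=np.array(c['camera_matrix']);T=np.array(c['cam_to_world'])
    q=T[:3,:3].T@(np.array(P)-T[:3,3]);s=np.array([q[0],-q[1]])/-q[2];s=s*(1+c['k1']*(s@s))
    return K[0,0]*s[0]+K[0,2],K[1,1]*s[1]+K[1,2]
E
python3 - <<'E'
from h import *
print(ctrl.get_state())
for n in('top','side'):
    snap(n,n+'0');c=ctrl.get_calibration(n);print(n,c)
E
```

```text
pics
{'time': 0.0, 'qpos': array([ 1.07700181e+00,  2.87183054e-01,  1.57822305e+00,  2.39218288e-05,
        1.27860114e+00, -1.50002127e-01]), 'dq': array([ 0.00136738,  0.00034171, -0.00081555,  0.00057774,  0.00220791,
        0.00152087]), 'joint_efforts': array([ 5.00766055e-04, -4.05998111e+01, -2.92617989e+01, -1.46812854e-04,
        5.86410257e-03, -4.88734440e-07]), 'eef_pos': array([0.22712637, 0.63485041, 0.20161075]), 'tcp_rot': array([ 1.71054186e-01,  9.85260883e-01, -1.14166163e-03, -3.92811041e-04]), 'contact_force': array([ 0.31849396, -0.53301137,  0.4209883 ]), 'wrist_torque': array([-0.01392207, -0.03823231,  0.04578717]), 'opening': 1.0013499118120508}
top {'camera_matrix': array([[380.86310138,   0.        , 317.19418331],
       [  0.        , 380.86310138, 194.58279452],
       [  0.        ,   0.        ,   1.        ]]), 'k1': 0.029437382460275646, 'cam_to_world': array([[ 0.13312638,  0.96992279, -0.20378213,  0.27986469],
       [-0.99108837,  0.13123615, -0.02282377,  0.04258739],
       [ 0.00460629,  0.20500454,  0.97875018,  0.98389869],
       [ 0.        ,  0.        ,  0.        ,  1.        ]])}
side {'camera_matrix': array([[512.73931787,   0.        , 322.23159273],
       [  0.        , 512.73931787, 203.78750997],
       [  0.        ,   0.        ,   1.        ]]), 'k1': -0.1103800163862784, 'cam_to_world': array([[ 0.69779343,  0.41862168, -0.58124025, -0.26273601],
       [-0.71627092,  0.40059936, -0.57138089, -0.73133175],
       [-0.00634795,  0.81503132,  0.57938213,  0.84250826],
       [ 0.        ,  0.        ,  0.        ,  1.        ]])}
```

View pics/top0.png

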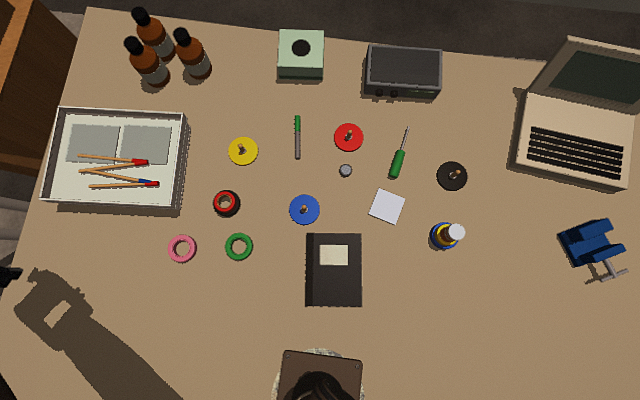

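View pics/side0.png

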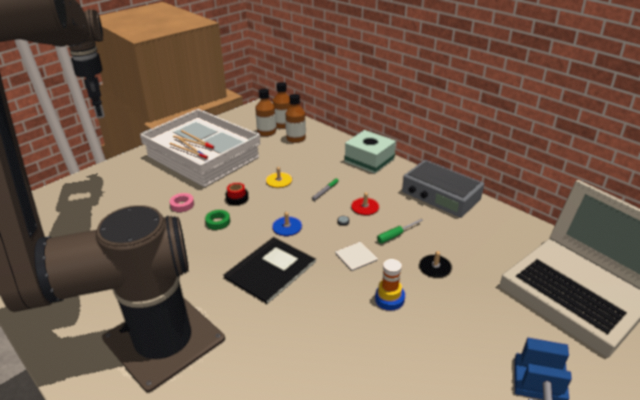

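Top view: the two-high pile (red on black) is at (226,203), and the three-high pile (bottle, yellow, blue) is at (448,235). The stands are yellow (243,151), red (348,137), blue (304,209) and black (452,176), and the tile is at (387,206). Possible mix-ups:
- Rolls: pink (181,248) and green (238,246) are look-alikes. The black roll meant is the one under red.
- Bottles: the three large brown ones near (165,50). The amber bottle is the one on the pile, white cap at (456,232).

Next I'll measure, and make one close crop.

```bash
cat > m.py <<'E'
from h import *
def hullc(n,im,box,f,z,ell=True):
    x0,y0,x1,y1=box;s=im[y0:y1,x0:x1];hsv=cv2.cvtColor(s,cv2.COLOR_RGB2HSV)
    m=f(hsv).astype(np.uint8)
    k,l,st,_=cv2.connectedComponentsWithStats(m)
    if k<2: return None
    i=1+np.argmax(st[1:,4]);c=np.argwhere(l==i)[:,::-1].astype(np.int32)
    h=cv2.convexHull(c)[:,0].astype(float)+[x0,y0]
    w=np.array([onz(n,u,v,z) for u,v in h],np.float32)
    (cx,cy),r=cv2.minEnclosingCircle(w)
    a,b=w.min(0),w.max(0);M=cv2.moments(w)
    return np.round([M['m10']/M['m00'],M['m01']/M['m00'],cx,cy,r,*(b-a)],4),st[i,4]
H=lambda a,b,s=120,v=60:(lambda q:(q[...,0]>=a)&(q[...,0]<=b)&(q[...,1]>s)&(q[...,2]>v))
red=lambda q:((q[...,0]<8)|(q[...,0]>172))&(q[...,1]>150)&(q[...,2]>60)
dark=lambda q:q[...,2]<60
white=lambda q:(q[...,1]<60)&(q[...,2]>150)
E
python3 - <<'E'
from m import *
t=snap('top');s=snap('side')
J=[('yst','top',(222,130,265,172),H(22,34),.008),('rst','top',(328,118,370,158),red,.008),('bst','top',(284,190,326,230),H(105,125),.008),('kst','top',(432,156,474,196),dark,.008),('tile','top',(360,180,412,230),white,.008),
('red','top',(206,185,246,222),red,.044),('blk','top',(206,185,246,222),dark,.022),('yel','top',(425,215,475,255),H(22,34),.044),('blu','top',(425,215,475,255),H(105,125),.022),('cap','top',(425,215,475,255),white,.106),
('yst','side',(260,165,300,192),H(22,34),.008),('rst','side',(345,190,385,220),red,.008),('bst','side',(265,205,310,240),H(105,125),.008),('kst','side',(412,245,460,280),dark,.008),('tile','side',(330,238,382,272),white,.008),('cap','side',(378,255,405,278),white,.106),('red','side',(220,175,252,205),red,.044),('blk','side',(220,175,252,205),dark,.022)]
for n,c,b,f,z in J: print(n,c,*hullc(c,{'top':t,'side':s}[c],b,f,z))
big=lambda a:cv2.resize(a,None,fx=6,fy=6,interpolation=cv2.INTER_CUBIC)
o=np.vstack([np.hstack([big(t[180:225,200:260]),big(t[210:255,420:480])]),np.hstack([big(s[170:215,210:270]),big(s[255:300+15,360:420])[:270]])])
cv2.imwrite('pics/crop.png',o[:,:,::-1])
E
```

```text
yst top [0.5762 0.2794 0.5761 0.2786 0.0405 0.0774 0.079 ] 609
rst top [0.653  0.0038 0.6528 0.0037 0.0401 0.0782 0.0776] 593
bst top [0.4398 0.0945 0.4401 0.0942 0.0395 0.0776 0.0767] 654
kst top [ 0.5808 -0.2787  0.581  -0.2794  0.0412  0.0791  0.0792] 670
tile top [ 0.478  -0.1176  0.4778 -0.1184  0.0513  0.0895  0.0879] 816
red top [0.428  0.2936 0.4278 0.2936 0.0267 0.0522 0.0522] 188
blk top [0.426  0.2903 0.4275 0.2913 0.036  0.0684 0.0631] 210
yel top [ 0.4336 -0.2528  0.4312 -0.255   0.02    0.0288  0.0283] 44
blu top [ 0.4187 -0.2651  0.4201 -0.2675  0.0332  0.0658  0.0635] 114
cap top [ 0.4203 -0.2668  0.4201 -0.2666  0.0194  0.0376  0.037 ] 221
yst side [0.5738 0.2752 0.5737 0.2751 0.0409 0.0774 0.0791] 250
rst side [ 6.495e-01 -1.100e-03  6.493e-01 -1.000e-04  4.090e-02  8.020e-02
  7.850e-02] 336
bst side [0.437  0.0897 0.4373 0.0897 0.0397 0.0766 0.0772] 363
kst side [ 0.5771 -0.2845  0.5771 -0.2844  0.0384  0.0763  0.0747] 451
tile side [ 0.4755 -0.121   0.4749 -0.1219  0.0573  0.0982  0.1001] 769
cap side [ 0.4191 -0.2684  0.4185 -0.2695  0.0237  0.0426  0.0461] 237
red side [0.4173 0.2772 0.4166 0.2776 0.0399 0.0648 0.0747] 199
blk side [0.4146 0.2732 0.4175 0.2751 0.0373 0.0726 0.0687] 151
```

View pics/crop.png

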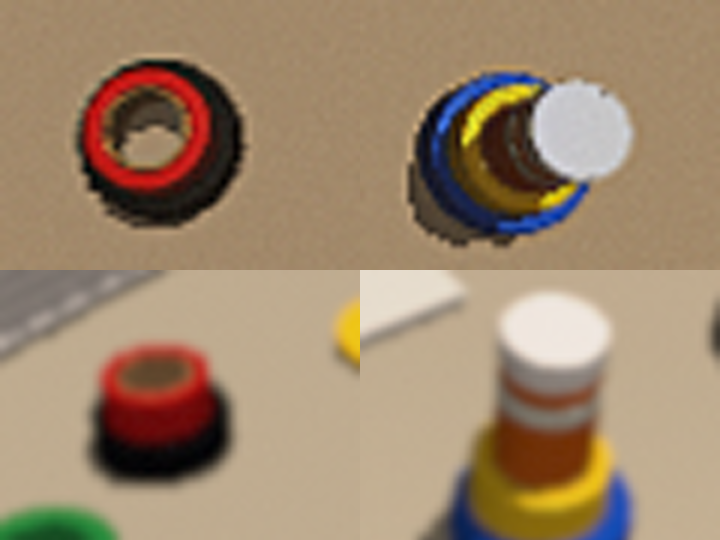

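The crop confirms it: red on black in the near-left pile, and bottle on yellow on blue in the right one. I'll line the tool up with the world axes (tool x = -X, y = +Y, z = -Z) so the moves are simple.

Emit:
{"api": "apply_moves", "payload": {
  "moves": [
    [[0, 0, 0, 0, 0, -6.6, -1], [0, 0, 0, 0, 0, -6.6, -1], [0, 0, 0, 0, 0, -6.5, -1], [0, 0, 0, 0, 0, 0, -1]]
  ],
  "force": 50
}}

```text
time: 0.6
eef_pos: [0.2268, 0.6344, 0.2004]
tcp_rot: [-0.006, 1.0, -0.002, -0.001]
contact_force: [0.1, -0.3, 0.1]
opening: 1.002
```

Emit:
{"api": "apply_moves", "payload": {
  "moves": [
    [[-0.022, -0.038, 0.008, 0, 0, 0, -1], [-0.022, -0.038, 0.008, 0, 0, 0, -1], [-0.022, -0.038, 0.008, 0, 0, 0, -1], [-0.022, -0.038, 0.008, 0, 0, 0, -1], [-0.022, -0.038, 0.008, 0, 0, 0, -1], [-0.022, -0.038, 0.008, 0, 0, 0, -1], [-0.022, -0.038, 0.008, 0, 0, 0, -1], [-0.022, -0.038, 0.008, 0, 0, 0, -1], [-0.022, -0.038, 0.008, 0, 0, 0, -1], [0, 0, 0, 0, 0, 0, -1]]
  ]
}}

```text
time: 1.6
eef_pos: [0.4316, 0.2822, 0.1262]
tcp_rot: [0.005, 1.0, -0.0, 0.0]
contact_force: [-0.5, 1.1, 0.7]
opening: 0.994
```

Emit:
{"api": "apply_moves", "payload": {
  "moves": [
    [[0.005, 0.009, 0.02, 0, 0, 0, -1], [0, 0, 0.03, 0, 0, 0, -1], [0, 0, 0.025, 0, 0, 0, -1], [0, 0, 0.015, 0, 0, 0, -1], [0, 0, 0, 0, 0, 0, -1], [0, 0, 0, 0, 0, 0, -1]]
  ]
}}

```text
time: 2.2
eef_pos: [0.4281, 0.2937, 0.036]
tcp_rot: [0.013, 1.0, 0.002, 0.002]
contact_force: [0.2, 0.4, 1.1]
opening: 1.001
```

Emit:
{"api": "apply_moves", "payload": {
  "moves": [
    [[0.001, -0.002, 0.013, 0, 0, -1.5, -1], [0, 0, 0, 0, 0, 0, -1], [0, 0, 0, 0, 0, 0, 1], [0, 0, 0, 0, 0, 0, 1], [0, 0, 0, 0, 0, 0, 1], [0, 0, 0, 0, 0, 0, 1], [0, 0, 0, 0, 0, 0, 1], [0, 0, 0, 0, 0, 0, 1]]
  ]
}}

```text
time: 3.0
eef_pos: [0.4298, 0.2936, 0.0264]
tcp_rot: [-0.001, 1.0, 0.003, 0.006]
contact_force: [0.0, -1.6, 0.1]
opening: 0.001
```

```bash
python3 - <<'E'
from h import *
s=snap('side');t=snap('top')
o=np.hstack([cv2.resize(s[120:260,150:300],None,fx=2.6,fy=2.6),cv2.resize(t[140:280,150:300],None,fx=2.6,fy=2.6)])
cv2.imwrite('pics/a1.png',o[:,:,::-1]);print(ctrl.get_state()['opening'])
E
```

```text
0.004707244393247139
```

View pics/a1.png

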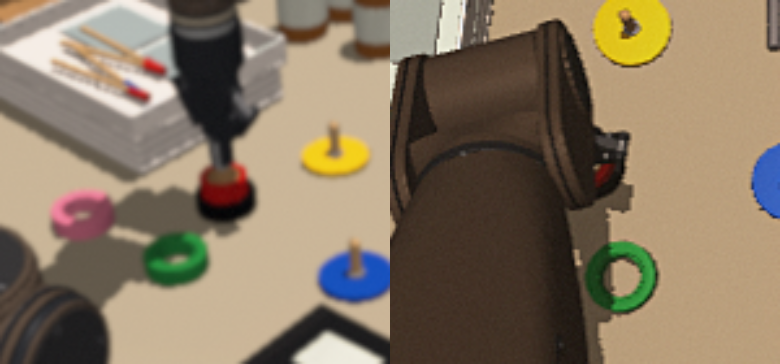

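The fingers shut above and inside the roll's hole, because the open tips stand further back than I allowed for. Red still sits flat on black. I'll lift straight up, reopen and go lower.

Emit:
{"api": "apply_moves", "payload": {
  "moves": [
    [[0, 0, -0.015, 0, 0, 0, 1], [0, 0, -0.015, 0, 0, 0, 1], [0, 0, -0.02, 0, 0, 0, 1], [0, 0, -0.02, 0, 0, 0, 1], [-0.03, 0, -0.02, 0, 0, 0, 1], [-0.04, 0, 0, 0, 0, 0, -1], [-0.04, 0, 0, 0, 0, 0, -1], [0, 0, 0, 0, 0, 0, -1]]
  ]
}}

```text
time: 3.9
eef_pos: [0.5398, 0.2928, 0.1192]
tcp_rot: [-0.001, 1.0, 0.003, 0.005]
contact_force: [0.9, 0.1, -0.1]
opening: 0.508
```

```bash
python3 - <<'E'
from m import *
t=snap('top');s=snap('side')
print(hullc('top',t,(200,180,252,228),red,.044),hullc('top',t,(200,180,252,228),dark,.022))
o=np.hstack([cv2.resize(s[120:260,150:300],None,fx=2.6,fy=2.6),cv2.resize(t[140:280,150:300],None,fx=2.6,fy=2.6)])
cv2.imwrite('pics/a2.png',o[:,:,::-1]);print(ctrl.get_state()['eef_pos'])
E
```

```text
(array([0.4288, 0.2823, 0.4274, 0.2898, 0.0273, 0.0524, 0.0353]), np.int32(109)) (array([0.4247, 0.304 , 0.4234, 0.3164, 0.0657, 0.123 , 0.0887]), np.int32(795))
[0.53556479 0.29284716 0.11793598]
```

View pics/a2.png

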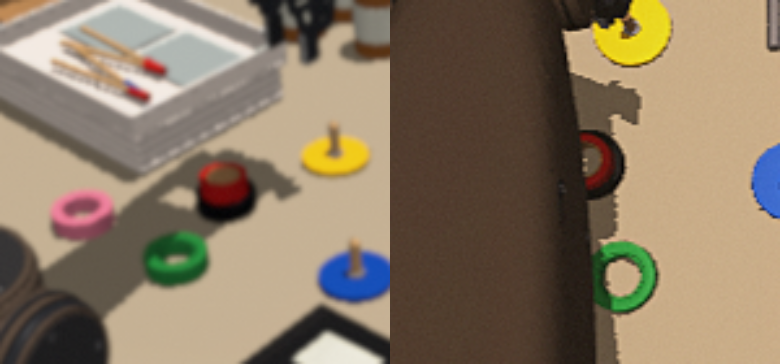

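Image a2 shows the pile is intact: red sits at crop (225,188) on black, shifted a few mm at most. I'll retry with the tips lower, just above the black roll's top.

Emit:
{"api": "apply_moves", "payload": {
  "moves": [
    [[0.036, -0.001, 0.01, 0, 0, 0, -1], [0.036, -0.002, 0.01, 0, 0, 0, -1], [0.034, -0.001, 0.01, 0, 0, 0, -1], [0, 0, 0.02, 0, 0, 0, -1], [0, 0, 0.02, 0, 0, 0, -1], [0, 0, 0.01, 0, 0, 0, -1], [0, 0, 0, 0, 0, 0, -1], [0, 0, 0, 0, 0, 0, -1]]
  ]
}}

```text
time: 4.8
eef_pos: [0.4142, 0.2875, 0.0325]
tcp_rot: [-0.004, 1.0, 0.001, -0.002]
contact_force: [0.3, -0.5, 0.2]
opening: 1.0
```

Emit:
{"api": "apply_moves", "payload": {
  "moves": [
    [[-0.013, 0.002, 0.006, 0, 0, 0, -1], [0, 0, 0.006, 0, 0, 0, -1], [0, 0, 0, 0, 0, 0, -1], [0, 0, 0, 0, 0, 0, -1]]
  ]
}}

```text
time: 5.2
eef_pos: [0.4291, 0.2906, 0.0231]
tcp_rot: [-0.004, 1.0, 0.002, 0.0]
contact_force: [0.2, -0.6, -1.2]
opening: 1.001
```

Emit:
{"api": "apply_moves", "payload": {
  "moves": [
    [[0.001, 0, 0.004, 0, 0, 0, -1], [0, 0, 0, 0, 0, 0, -1], [0, 0, 0, 0, 0, 0, -0.2], [0, 0, 0, 0, 0, 0, -0.1]]
  ]
}}

```text
time: 5.6
eef_pos: [0.4276, 0.2907, 0.0196]
tcp_rot: [-0.004, 1.0, 0.002, 0.0]
contact_force: [0.5, -0.3, -0.2]
opening: 0.691
```

Emit:
{"api": "apply_moves", "payload": {
  "moves": [
    [[0, 0, 0, 0, 0, 0, 1], [0, 0, 0, 0, 0, 0, 1], [0, 0, 0, 0, 0, 0, 1], [0, 0, 0, 0, 0, 0, 1]]
  ],
  "force": 40
}}

```text
time: 6.0
eef_pos: [0.4277, 0.2908, 0.0198]
tcp_rot: [-0.004, 1.0, 0.002, 0.001]
contact_force: [0.6, -0.3, -0.6]
opening: 0.003
```

```bash
python3 - <<'E'
from h import *
s=snap('side');print(proj('side',(.4277,.2908,.02)),proj('side',(.4277,.2908,.1)))
o=cv2.resize(s[140:220,190:290],None,fx=7,fy=7,interpolation=cv2.INTER_CUBIC)
cv2.imwrite('pics/a3.png',o[:,:,::-1])
E
```

```text
(np.float64(236.52863177172253), np.float64(193.9533529573653)) (np.float64(233.5976334191878), np.float64(170.10998569634404))
```

View pics/a3.png

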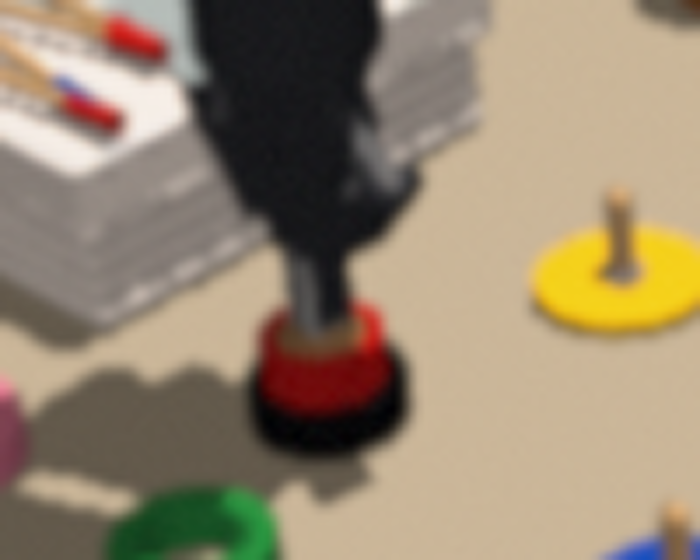

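Image a3 shows the fingers in the red roll's hole again (crop 320,320), and the pile is undisturbed. I'll repeat, taking a picture at each stage to see why.

Emit:
{"api": "apply_moves", "payload": {
  "moves": [
    [[0, 0, -0.015, 0, 0, 0, 1], [0, 0, -0.02, 0, 0, 0, 1], [0, 0, -0.02, 0, 0, 0, 1], [0, 0, -0.01, 0, 0, 0, 1], [0, 0, 0, 0, 0, 0, -1], [0, 0, 0, 0, 0, 0, -1], [0, 0, 0, 0, 0, 0, -1], [0, 0, 0, 0, 0, 0, -1]]
  ]
}}

```text
time: 6.85
eef_pos: [0.4255, 0.2894, 0.0836]
tcp_rot: [-0.004, 1.0, 0.001, -0.002]
contact_force: [0.1, -0.4, -0.7]
opening: 0.68
```

```bash
python3 - <<'E'
from h import *
snap('side','b1');print(ctrl.get_state()['eef_pos'],ctrl.get_state()['opening'])
E
```

```text
[0.42527876 0.28936813 0.08340365] 0.7691884171286241
```

Emit:
{"api": "apply_moves", "payload": {
  "moves": [
    [[0, 0, 0.02, 0, 0, 0, -1], [0, 0, 0.02, 0, 0, 0, -1], [0, 0, 0.015, 0, 0, 0, -1], [0, 0, 0.008, 0, 0, 0, -1], [0, 0, 0, 0, 0, 0, -1], [0, 0, 0, 0, 0, 0, -1]]
  ]
}}

```text
time: 7.5
eef_pos: [0.4242, 0.2891, 0.0164]
tcp_rot: [-0.004, 1.0, 0.0, -0.004]
contact_force: [0.3, -0.2, -0.3]
opening: 1.004
```

```bash
python3 - <<'E'
from h import *
snap('side','b2');print(ctrl.get_state()['eef_pos'],ctrl.get_state()['opening'])
o=np.hstack([cv2.resize(cv2.imread(f'pics/{k}.png')[130:220,190:280],None,fx=4.4,fy=4.4,interpolation=cv2.INTER_CUBIC) for k in('b1','b2')])
cv2.imwrite('pics/b12.png',o)
E
```

```text
[0.42418947 0.28908975 0.0165725 ] 1.0010356072941566
```

View pics/b12.png

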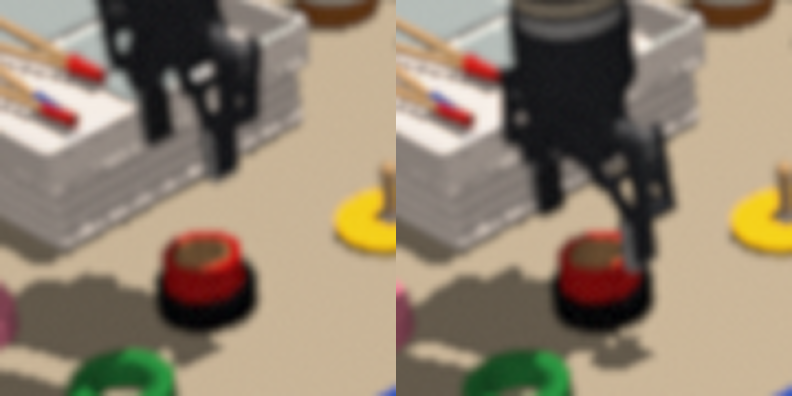

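```bash
python3 - <<'E'
from h import *
print('roll top side',onz('side',236.1,187.3,.044))
for z in(.02,.03,.04): print(z,[np.round(proj('side',(.4242,.289+d,z)),1) for d in(-.05,0,.05)])
print('near tip at z .03/.05',onz('side',245.5,190.2,.03),onz('side',245.5,190.2,.05),'far',onz('side',223.9,177.7,.03),onz('side',223.9,177.7,.05))
t=ctrl.get_state();print(t['tcp_rot'])
E
```

```text
roll top side [0.42746602 0.28849361]
0.02 [array([247. , 201.7]), array([235.9, 194.7]), array([225.4, 188. ])]
0.03 [array([246.6, 198.7]), array([235.6, 191.8]), array([225. , 185.1])]
0.04 [array([246.3, 195.8]), array([235.2, 188.9]), array([224.6, 182.2])]
near tip at z .03/.05 [0.44892355 0.27484651] [0.43140595 0.2500793 ] far [0.44635746 0.37393596] [0.42890303 0.34672964]
[-4.20690144e-03  9.99984053e-01  2.91186154e-04 -3.75641833e-03]
```

Emit:
{"api": "apply_moves", "payload": {
  "moves": [
    [[0, 0, -0.02, 0, 0, 0, -1], [0, 0, -0.03, 0, 0, 0, -1], [0, 0, -0.03, 0, 0, 0, -1], [0, 0, -0.02, 0, 0, 0, -1], [0, 0, 0, 0, 0, 0, -1]]
  ]
}}

```text
time: 8.05
eef_pos: [0.4262, 0.2896, 0.1234]
tcp_rot: [-0.004, 1.0, 0.001, -0.002]
contact_force: [0.8, -0.0, -0.8]
opening: 1.003
```

```bash
python3 - <<'E'
from h import *
snap('side','c1');print(ctrl.get_state()['eef_pos'],ctrl.get_state()['opening'])
E
```

```text
[0.42543226 0.28924691 0.12193514] 0.9990774092082348
```

Emit:
{"api": "apply_moves", "payload": {
  "moves": [
    [[0, 0, 0, 0, 0, 0, 1], [0, 0, 0, 0, 0, 0, 1], [0, 0, 0, 0, 0, 0, 1], [0, 0, 0, 0, 0, 0, 1], [0, 0, 0, 0, 0, 0, 1], [0, 0, 0, 0, 0, 0, 1], [0, 0, 0, 0, 0, 0, 1]]
  ]
}}

```text
time: 8.8
eef_pos: [0.4219, 0.2877, 0.1159]
tcp_rot: [-0.004, 1.0, -0.001, -0.008]
contact_force: [0.5, 0.1, 0.0]
opening: 0.001
```

```bash
python3 - <<'E'
from h import *
snap('side','c2');p=ctrl.get_state()['eef_pos'];print(p,ctrl.get_state()['opening'])
a=[]
for k in('c1','c2'):
    im=cv2.resize(cv2.imread(f'pics/{k}.png')[120:210,190:280],None,fx=4.4,fy=4.4,interpolation=cv2.INTER_CUBIC)
    for j,dz in enumerate((0,.013,.04)):
      for dy in((-.05,.05) if k=='c1' else (0,)):
        u,v=proj('side',p+[0,dy,dz]);cv2.circle(im,(int((u-190)*4.4),int((v-120)*4.4)),3,[(0,255,0),(255,0,255),(255,255,0)][j],-1)
    a.append(im)
cv2.imwrite('pics/c12.png',np.hstack(a))
E
```

```text
[0.42193422 0.2876895  0.115859  ] 0.00043450235823861105
```

View pics/c12.png

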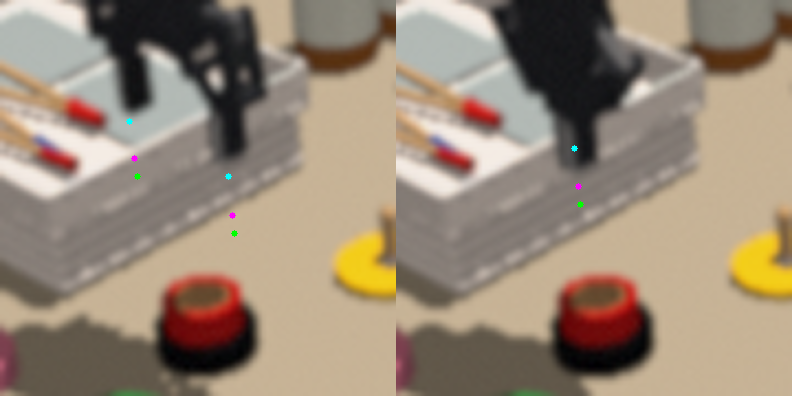

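Shut fingertips appear about 28 mm above the reported TCP (crop 576,165; the green dot marks the reported point). That explains both misses: the true tips were just above the red roll. I'll check it by touching the free table gently with shut fingers.

Emit:
{"api": "apply_moves", "payload": {
  "moves": [
    [[-0.038, 0, 0, 0, 0, 0, 1], [-0.035, 0, 0.02, 0, 0, 0, 1], [0, 0, 0.03, 0, 0, 0, 1], [0, 0, 0.025, 0, 0, 0, 1], [0, 0, 0.02, 0, 0, 0, 1], [0, 0, 0.01, 0, 0, 0, 1], [0, 0, 0, 0, 0, 0, 1], [0, 0, 0, 0, 0, 0, 1]]
  ]
}}

```text
time: 9.65
eef_pos: [0.4986, 0.2891, 0.0081]
tcp_rot: [-0.004, 1.0, -0.0, -0.005]
contact_force: [0.2, 0.4, 0.2]
opening: -0.005
```

Emit:
{"api": "apply_moves", "payload": {
  "moves": [
    [[0, 0, 0.01, 0, 0, 0, 1], [0, 0, 0.006, 0, 0, 0, 1], [0, 0, 0.004, 0, 0, 0, 1], [0, 0, 0.003, 0, 0, 0, 1], [0, 0, 0, 0, 0, 0, 1]]
  ]
}}

```text
time: 10.15
eef_pos: [0.5008, 0.2902, -0.013]
tcp_rot: [-0.005, 1.0, 0.001, -0.002]
contact_force: [-0.4, -0.0, -0.1]
opening: -0.001
```

Emit:
{"api": "apply_moves", "payload": {
  "moves": [
    [[0, 0, 0.004, 0, 0, 0, 1], [0, 0, 0.003, 0, 0, 0, 1], [0, 0, 0.002, 0, 0, 0, 1], [0, 0, 0, 0, 0, 0, 1]]
  ]
}}

```text
time: 10.55
eef_pos: [0.5011, 0.2904, -0.0224]
tcp_rot: [-0.005, 1.0, 0.001, -0.001]
contact_force: [-0.1, -0.4, -0.1]
opening: 0.001
```

Emit:
{"api": "apply_moves", "payload": {
  "moves": [
    [[0, 0, 0.003, 0, 0, 0, 1], [0, 0, 0.002, 0, 0, 0, 1], [0, 0, 0, 0, 0, 0, 1]]
  ]
}}

```text
time: 10.85
eef_pos: [0.5012, 0.2905, -0.0278]
tcp_rot: [-0.005, 1.0, 0.001, -0.001]
contact_force: [-0.3, 0.0, 0.3]
opening: -0.0
```

Emit:
{"api": "apply_moves", "payload": {
  "moves": [
    [[0, 0, 0.002, 0, 0, 0, 1], [0, 0, 0.002, 0, 0, 0, 1], [0, 0, 0, 0, 0, 0, 1]]
  ]
}}

```text
time: 11.15
eef_pos: [0.5017, 0.2907, -0.0274]
tcp_rot: [-0.005, 1.0, 0.0, -0.002]
contact_force: [-0.1, 0.7, 0.7]
opening: 0.001
```

Contact came at a reported z of -27.5 mm, so true height = reported + 27.5 mm. I'll use that from here on. Back to red.

Emit:
{"api": "apply_moves", "payload": {
  "moves": [
    [[0, 0, -0.03, 0, 0, 0, -1], [0, 0, -0.03, 0, 0, 0, -1], [0.035, 0, -0.01, 0, 0, 0, -1], [0.035, 0, 0, 0, 0, 0, -1], [0, 0, 0, 0, 0, 0, -1], [0, 0, 0, 0, 0, 0, -1]]
  ]
}}

```text
time: 11.75
eef_pos: [0.4316, 0.2901, 0.0459]
tcp_rot: [-0.004, 1.0, 0.001, -0.001]
contact_force: [0.5, -0.4, 0.3]
opening: 0.989
```

Emit:
{"api": "apply_moves", "payload": {
  "moves": [
    [[0.002, 0, 0.02, 0, 0, 0, -1], [0.001, 0, 0.02, 0, 0, 0, -1], [0, 0, 0.011, 0, 0, 0, -1], [0, 0, 0, 0, 0, 0, -1], [0, 0, 0, 0, 0, 0, -1]]
  ]
}}

```text
time: 12.25
eef_pos: [0.4339, 0.291, -0.0058]
tcp_rot: [-0.004, 1.0, 0.002, 0.002]
contact_force: [0.2, 0.5, 1.0]
opening: 1.001
```

Emit:
{"api": "apply_moves", "payload": {
  "moves": [
    [[0.006, 0, 0.002, 0, 0, 0, -1], [0, 0, 0, 0, 0, 0, -1], [0, 0, 0, 0, 0, 0, 1], [0, 0, 0, 0, 0, 0, 1], [0, 0, 0, 0, 0, 0, 1], [0, 0, 0, 0, 0, 0, 1], [0, 0, 0, 0, 0, 0, 1]]
  ],
  "force": 40
}}

```text
time: 12.95
eef_pos: [0.4303, 0.2921, -0.0047]
tcp_rot: [-0.004, 1.0, 0.003, 0.004]
contact_force: [-0.6, -0.8, -0.1]
opening: 0.605
```

Red is gripped (opening 0.605, about 51 mm). Lift and carry to the red stand.

Emit:
{"api": "apply_moves", "payload": {
  "moves": [
    [[0, 0, -0.02, 0, 0, 0, 1], [0, 0, -0.025, 0, 0, 0, 1], [0, 0, -0.025, 0, 0, 0, 1], [-0.027, -0.036, -0.005, 0, 0, 0, 1], [-0.027, -0.036, 0, 0, 0, 0, 1], [-0.027, -0.036, 0, 0, 0, 0, 1], [-0.027, -0.036, 0, 0, 0, 0, 1], [-0.027, -0.036, 0, 0, 0, 0, 1], [-0.027, -0.036, 0, 0, 0, 0, 1], [-0.027, -0.036, 0, 0, 0, 0, 1], [-0.02, -0.026, 0, 0, 0, 0, 1], [0, 0, 0, 0, 0, 0, 1]]
  ]
}}

```text
time: 14.15
eef_pos: [0.647, 0.0048, 0.0705]
tcp_rot: [-0.006, 1.0, 0.002, 0.004]
contact_force: [0.5, 0.3, -0.3]
opening: 0.605
```

Emit:
{"api": "apply_moves", "payload": {
  "moves": [
    [[0, 0, 0, 0, 0, 0, 1], [0, 0, 0, 0, 0, 0, 1]]
  ]
}}

```text
time: 14.35
eef_pos: [0.6459, 0.0048, 0.0692]
tcp_rot: [-0.006, 1.0, 0.003, 0.002]
contact_force: [-0.6, 0.1, -0.7]
opening: 0.607
```

Emit:
{"api": "apply_moves", "payload": {
  "moves": [
    [[-0.007, -0.003, 0, 0, 0, 0, 1], [0, 0, 0, 0, 0, 0, 1], [0, 0, 0.015, 0, 0, 0, 1], [0, 0, 0.02, 0, 0, 0, 1], [0, 0, 0.02, 0, 0, 0, 1], [0, 0, 0.015, 0, 0, 0, 1], [0, 0, 0, 0, 0, 0, 1], [0, 0, 0, 0, 0, 0, 1]]
  ]
}}

```text
time: 15.15
eef_pos: [0.6502, 0.0084, -0.0067]
tcp_rot: [-0.009, 1.0, 0.003, 0.001]
contact_force: [-0.4, 0.7, 0.3]
opening: 0.612
```

```bash
python3 - <<'E'
from h import *
s=snap('side');t=snap('top')
o=np.hstack([cv2.resize(s[150:230,320:410],None,fx=4.4,fy=4.4,interpolation=cv2.INTER_CUBIC),cv2.resize(t[100:180,305:395],None,fx=4.4,fy=4.4,interpolation=cv2.INTER_CUBIC)])
cv2.imwrite('pics/d1.png',o[:,:,::-1]);print(ctrl.get_state())
E
```

```text
{'time': 15.25, 'qpos': array([-0.14593317,  0.4677243 ,  1.75606202,  0.00845993,  0.91653856,
       -1.74039468]), 'dq': array([-0.00309361, -0.01211746, -0.01263879, -0.00220341, -0.00229127,
        0.00090397]), 'joint_efforts': array([ 1.73624296e-02, -4.19285131e+01, -2.39803076e+01,  1.38917289e-02,
       -7.63358170e-03,  1.35573655e-04]), 'eef_pos': array([ 0.65040648,  0.00827208, -0.00606558]), 'tcp_rot': array([-0.00926029,  0.99995128,  0.0032168 ,  0.0011536 ]), 'contact_force': array([ 0.2034157 , -1.0193712 , -0.38162743]), 'wrist_torque': array([-0.0461959 ,  0.0085648 , -0.03882903]), 'opening': 0.6062358832642575}
```

View pics/d1.png

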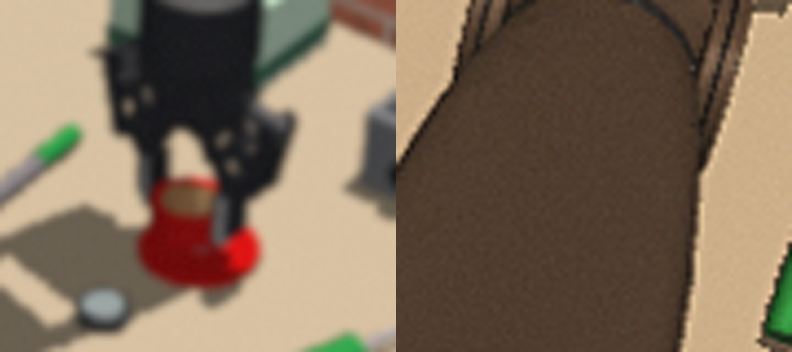

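```bash
python3 - <<'E'
from h import *
for z in (.03,.042,.055,.073): print(z,onz('side',363.2,194.8,z))
print(proj('side',(.6495,-.0005,.051)),proj('side',(.6495,-.0005,.03)))
E
```

```text
0.03 [0.66295339 0.01730973]
0.042 [0.6492818  0.00625298]
0.055 [ 0.63447092 -0.00572516]
0.073 [ 0.61396355 -0.02231028]
(np.float64(365.2536303078866), np.float64(193.02374021445257)) (np.float64(364.9349885348905), np.float64(199.29715652482307))
```

Emit:
{"api": "apply_moves", "payload": {
  "moves": [
    [[-0.001, -0.006, 0.003, 0, 0, 0, 1], [0, 0, 0.005, 0, 0, 0, 1], [0, 0, 0.003, 0, 0, 0, 1], [0, 0, 0, 0, 0, 0, 1]]
  ]
}}

```text
time: 15.65
eef_pos: [0.6541, 0.0011, -0.0148]
tcp_rot: [-0.009, 1.0, 0.003, 0.004]
contact_force: [0.3, -0.0, -1.5]
opening: 0.609
```

Emit:
{"api": "apply_moves", "payload": {
  "moves": [
    [[0.001, 0, 0.004, 0, 0, 0, 1], [0, 0, 0, 0, 0, 0, 1], [0, 0, 0, 0, 0, 0, -0.5], [0, 0, 0, 0, 0, 0, -1], [0, 0, 0, 0, 0, 0, -1], [0, 0, -0.02, 0, 0, 0, -1], [0, 0, -0.03, 0, 0, 0, -1], [0, 0, -0.03, 0, 0, 0, -1], [0, 0, -0.01, 0, 0, 0, -1]]
  ]
}}

```text
time: 16.55
eef_pos: [0.6505, 0.0011, 0.0711]
tcp_rot: [-0.009, 1.0, 0.003, 0.001]
contact_force: [0.4, -0.3, 1.0]
opening: 1.0
```

```bash
python3 - <<'E'
from m import *
t=snap('top');s=snap('side')
for n,i,b in(('top',t,(200,180,252,228)),('side',s,(215,172,257,212))): print(n,hullc(n,i,b,dark,.022))
o=np.hstack([cv2.resize(s[150:230,320:410],None,fx=4.4,fy=4.4,interpolation=cv2.INTER_CUBIC),cv2.resize(t[165:245,190:280],None,fx=4.4,fy=4.4,interpolation=cv2.INTER_CUBIC)])
cv2.imwrite('pics/d2.png',o[:,:,::-1])
E
```

```text
top (array([0.4269, 0.2929, 0.4268, 0.2928, 0.0352, 0.0684, 0.0666]), np.int32(306))
side (array([0.4169, 0.2774, 0.4172, 0.2791, 0.0392, 0.0739, 0.0769]), np.int32(158))
```

View pics/d2.png

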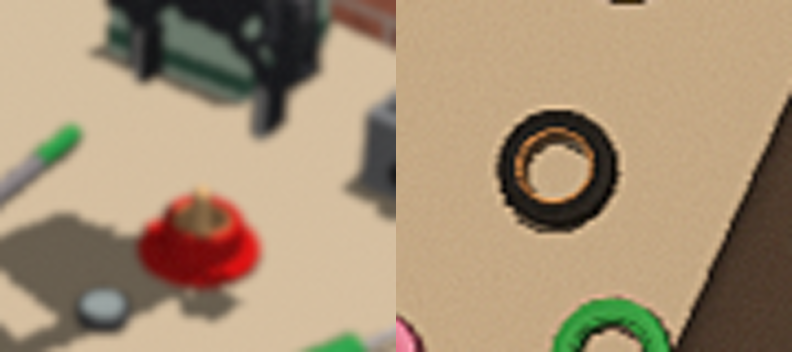

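Red lies on its stand with the post through the hole (crop 200,215). Black lies alone at about (0.426, 0.291).

Emit:
{"api": "apply_moves", "payload": {
  "moves": [
    [[0.028, 0.036, 0, 0, 0, 0, -1], [0.028, 0.036, 0, 0, 0, 0, -1], [0.028, 0.036, 0, 0, 0, 0, -1], [0.028, 0.036, 0, 0, 0, 0, -1], [0.028, 0.036, 0, 0, 0, 0, -1], [0.028, 0.036, 0, 0, 0, 0, -1], [0.028, 0.036, 0, 0, 0, 0, -1], [0.02, 0.027, 0, 0, 0, 0, -1], [0, 0, 0, 0, 0, -1, -1], [0, 0, 0, 0, 0, 0, -1]]
  ]
}}

```text
time: 17.65
eef_pos: [0.4105, 0.2816, 0.0537]
tcp_rot: [-0.016, 1.0, 0.0, -0.012]
contact_force: [-0.1, -0.9, -0.5]
opening: 1.001
```

Emit:
{"api": "apply_moves", "payload": {
  "moves": [
    [[-0.015, 0.009, 0, 0, -1, 1.8, -1], [0, 0, 0, 0, 0, 0, -1], [0, 0, 0.025, 0, 0, 0, -1], [0, 0, 0.025, 0, 0, 0, -1], [0, 0, 0.015, 0, 0, 0, -1], [0, 0, 0, 0, 0, 0, -1], [0, 0, 0, 0, 0, 0, -1]]
  ]
}}

```text
time: 18.35
eef_pos: [0.4264, 0.2841, -0.0171]
tcp_rot: [0.003, 1.0, -0.002, -0.006]
contact_force: [0.4, 0.1, 0.7]
opening: 1.003
```

Emit:
{"api": "apply_moves", "payload": {
  "moves": [
    [[0.0, 0.006, 0, 0, 0, 0, -1], [0, 0, 0, 0, 0, 0, -1], [0, 0, 0.005, 0, 0, 0, -1], [0, 0, 0.004, 0, 0, 0, -1], [0, 0, 0, 0, 0, 0, -1]]
  ]
}}

```text
time: 18.85
eef_pos: [0.429, 0.2908, -0.0236]
tcp_rot: [0.003, 1.0, -0.001, -0.003]
contact_force: [0.5, 0.1, -0.6]
opening: 0.998
```

Emit:
{"api": "apply_moves", "payload": {
  "moves": [
    [[0.003, 0, 0.003, 0, 0, 0, -1], [0, 0, 0, 0, 0, 0, 1], [0, 0, 0, 0, 0, 0, 1], [0, 0, 0, 0, 0, 0, 1], [0, 0, 0, 0, 0, 0, 1], [0, 0, 0, 0, 0, 0, 1]]
  ]
}}

```text
time: 19.45
eef_pos: [0.4261, 0.2913, -0.0256]
tcp_rot: [0.003, 1.0, -0.0, -0.003]
contact_force: [-0.3, 0.1, 0.1]
opening: 0.78
```

Black is gripped (opening 0.78, about 66 mm). Lift and carry.

Emit:
{"api": "apply_moves", "payload": {
  "moves": [
    [[0, 0, -0.02, 0, 0, 0, 1], [0, 0, -0.03, 0, 0, 0, 1], [0, 0, -0.03, 0, 0, 0, 1], [0, 0, -0.015, 0, 0, 0, 1], [-0.012, -0.044, 0, 0, 0, 0, 1], [-0.012, -0.044, 0, 0, 0, 0, 1], [-0.012, -0.044, 0, 0, 0, 0, 1], [-0.012, -0.044, 0, 0, 0, 0, 1], [-0.012, -0.044, 0, 0, 0, 0, 1], [-0.012, -0.044, 0, 0, 0, 0, 1], [-0.012, -0.044, 0, 0, 0, 0, 1], [-0.012, -0.044, 0, 0, 0, 0, 1]]
  ]
}}

```text
time: 20.65
eef_pos: [0.5211, -0.0687, 0.07]
tcp_rot: [-0.003, 1.0, -0.001, -0.005]
contact_force: [1.0, 1.0, -0.6]
opening: 0.784
```

Emit:
{"api": "apply_moves", "payload": {
  "moves": [
    [[-0.012, -0.044, 0, 0, 0, 0, 1], [-0.012, -0.044, 0, 0, 0, 0, 1], [-0.012, -0.044, 0, 0, 0, 0, 1], [-0.012, -0.044, 0, 0, 0, 0, 1], [-0.006, -0.022, 0, 0, 0, 0, 1], [0, 0, 0, 0, 0, 0, 1], [0, 0, 0, 0, 0, 0, 1]]
  ]
}}

```text
time: 21.35
eef_pos: [0.5755, -0.2809, 0.0661]
tcp_rot: [0.001, 1.0, -0.0, -0.006]
contact_force: [-0.6, -0.1, -1.7]
opening: 0.783
```

Emit:
{"api": "apply_moves", "payload": {
  "moves": [
    [[-0.004, -0.001, 0, 0, 0, 0, 1], [0, 0, 0.02, 0, 0, 0, 1], [0, 0, 0.025, 0, 0, 0, 1], [0, 0, 0.02, 0, 0, 0, 1], [0, 0, 0, 0, 0, 0, 1], [0, 0, 0, 0, 0, 0, 1]]
  ]
}}

```text
time: 21.95
eef_pos: [0.5796, -0.2736, -0.0]
tcp_rot: [-0.003, 1.0, 0.001, -0.006]
contact_force: [-0.7, -0.6, -0.4]
opening: 0.786
```

Emit:
{"api": "apply_moves", "payload": {
  "moves": [
    [[0, -0.008, 0.003, 0, 0, 0, 1], [0, 0, 0.006, 0, 0, 0, 1], [0, 0, 0.005, 0, 0, 0, 1], [0, 0, 0.002, 0, 0, 0, 1], [0, 0, 0, 0, 0, 0, 1]]
  ]
}}

```text
time: 22.45
eef_pos: [0.5819, -0.2827, -0.0131]
tcp_rot: [-0.004, 1.0, -0.001, -0.004]
contact_force: [0.2, -0.8, -1.2]
opening: 0.786
```

Emit:
{"api": "apply_moves", "payload": {
  "moves": [
    [[0.002, 0, 0.004, 0, 0, 0, 1], [0, 0, 0, 0, 0, 0, 1], [0, 0, 0, 0, 0, 0, -0.6], [0, 0, 0, 0, 0, 0, -1], [0, 0, 0, 0, 0, 0, -1], [0, 0, -0.02, 0, 0, 0, -1], [0, 0, -0.04, 0, 0, 0, -1], [0, 0, -0.04, 0, 0, 0, -1], [0, 0, -0.04, 0, 0, 0, -1], [0, 0, -0.02, 0, 0, 0, -1]]
  ]
}}

```text
time: 23.45
eef_pos: [0.579, -0.2812, 0.1445]
tcp_rot: [-0.004, 1.0, 0.001, -0.007]
contact_force: [0.7, -0.4, 0.5]
opening: 0.999
```

Emit:
{"api": "apply_moves", "payload": {
  "moves": [
    [[0.038, 0.003, 0, 0, 0, 0, -1], [0.038, 0.003, 0, 0, 0, 0, -1], [0.038, 0.003, 0, 0, 0, 0, -1], [0.035, 0.003, 0, 0, 0, 0, -1], [0, 0, 0, 0, 0, 0, -1], [0, 0, 0, 0, 0, 0, -1]]
  ]
}}

```text
time: 24.05
eef_pos: [0.4298, -0.2728, 0.1551]
tcp_rot: [-0.004, 1.0, -0.005, 0.001]
contact_force: [0.4, 0.3, 0.2]
opening: 1.001
```

```bash
python3 - <<'E'
from m import *
s=snap('side');t=snap('top')
print(hullc('side',s,(378,255,405,278),white,.106))
k,b=[cv2.resize(x,None,fx=4.4,fy=4.4,interpolation=cv2.INTER_CUBIC) for x in(s[215:295,390:480],s[225:305,345:435])]
cv2.imwrite('pics/e1.png',np.hstack([k,b])[:,:,::-1]);print(ctrl.get_state()['eef_pos'])
E
```

```text
(array([ 0.4209, -0.2687,  0.4205, -0.2716,  0.0411,  0.0704,  0.0793]), np.int32(361))
[ 0.43042853 -0.27280215  0.15486685]
```

View pics/e1.png

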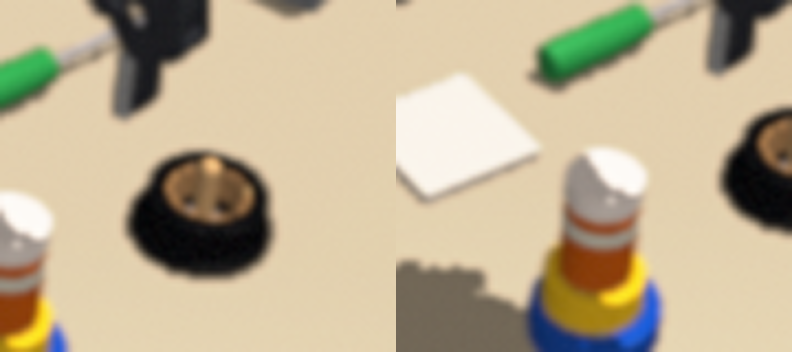

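Black lies on its stand with the post through it (crop 212,180), and the bottle pile is undisturbed. Now the bottle, watching the lateral drift before the tips reach the cap.

Emit:
{"api": "apply_moves", "payload": {
  "moves": [
    [[0.011, 0.005, 0, 0, 0, 0, -1], [0, 0, 0.02, 0, 0, 0, -1], [0, 0, 0.025, 0, 0, 0, -1], [0, 0, 0.02, 0, 0, 0, -1], [0, 0, 0.008, 0, 0, 0, -1], [0, 0, 0, 0, 0, 0, -1], [0, 0, 0, 0, 0, 0, -1]]
  ]
}}

```text
time: 24.85
eef_pos: [0.4224, -0.2688, 0.0818]
tcp_rot: [-0.007, 1.0, -0.006, 0.002]
contact_force: [0.5, 0.6, 0.6]
opening: 1.0
```

Emit:
{"api": "apply_moves", "payload": {
  "moves": [
    [[0.002, 0, 0.015, -0.7, 0.2, 0.8, -1], [0, 0, 0.02, 0, 0, 0, -1], [0, 0, 0.012, 0, 0, 0, -1], [0, 0, 0, 0, 0, 0, -1], [0, 0, 0, 0, 0, 0, -1]]
  ]
}}

```text
time: 25.35
eef_pos: [0.4226, -0.2713, 0.0353]
tcp_rot: [0.0, 1.0, -0.001, 0.002]
contact_force: [-1.0, 0.2, 1.1]
opening: 0.998
```

Emit:
{"api": "apply_moves", "payload": {
  "moves": [
    [[0.003, 0.003, 0.006, 0, 0, 0, -1], [0, 0, 0.005, 0, 0, 0, -1], [0, 0, 0, 0, 0, 0, -1], [0, 0, 0, 0, 0, 0, -0.3], [0, 0, 0, 0, 0, 0, -0.1]]
  ],
  "force": 25
}}

```text
time: 25.85
eef_pos: [0.4204, -0.269, 0.0253]
tcp_rot: [0.0, 1.0, -0.002, 0.003]
contact_force: [-0.3, 0.1, 0.1]
opening: 0.692
```

Emit:
{"api": "apply_moves", "payload": {
  "moves": [
    [[0, 0, 0, 0, 0, 0, 0], [0, 0, 0, 0, 0, 0, 0], [0, 0, 0, 0, 0, 0, 0.1], [0, 0, 0, 0, 0, 0, 0.3], [0, 0, 0, 0, 0, 0, 1], [0, 0, 0, 0, 0, 0, 1]]
  ],
  "force": 25
}}

```text
time: 26.45
eef_pos: [0.4209, -0.2694, 0.026]
tcp_rot: [0.0, 1.0, -0.003, 0.004]
contact_force: [0.1, -0.3, -0.5]
opening: 0.442
```

Bottle gripped (opening 0.44, about 38 mm). Lift gently and carry to the tile.

Emit:
{"api": "apply_moves", "payload": {
  "moves": [
    [[0, 0, -0.01, 0, 0, 0, 1], [0, 0, -0.015, 0, 0, 0, 1], [0, 0, -0.01, 0, 0, 0, 1], [-0.01, 0.025, 0, 0, 0, 0, 1], [-0.01, 0.028, 0, 0, 0, 0, 1], [-0.01, 0.028, 0, 0, 0, 0, 1], [-0.01, 0.028, 0, 0, 0, 0, 1], [-0.008, 0.02, 0, 0, 0, 0, 1], [-0.004, 0.01, 0, 0, 0, 0, 1], [0, 0, 0, 0, 0, 0, 1], [0, 0, 0, 0, 0, 0, 1]]
  ]
}}

```text
time: 27.55
eef_pos: [0.4766, -0.1282, 0.0686]
tcp_rot: [0.002, 1.0, -0.006, 0.007]
contact_force: [0.3, -0.8, -0.6]
opening: 0.434
```

Emit:
{"api": "apply_moves", "payload": {
  "moves": [
    [[0, 0.008, 0.005, -0.7, 0.8, -0.2, 1], [0, 0, 0.015, 0, 0, 0, 1], [0, 0, 0.02, 0, 0, 0, 1], [0, 0, 0.015, 0, 0, 0, 1], [0, 0, 0.008, 0, 0, 0, 1], [0, 0, 0, 0, 0, 0, 1], [0, 0, 0, 0, 0, 0, 1]]
  ]
}}

```text
time: 28.25
eef_pos: [0.4764, -0.1238, 0.0032]
tcp_rot: [0.003, 1.0, 0.001, -0.001]
contact_force: [0.2, -0.9, -0.3]
opening: 0.438
```

Emit:
{"api": "apply_moves", "payload": {
  "moves": [
    [[0, 0.004, 0.003, 0, 0, 0, 1], [0, 0, 0.004, 0, 0, 0, 1], [0, 0, 0.003, 0, 0, 0, 1], [0, 0, 0, 0, 0, 0, 1]]
  ]
}}

```text
time: 28.65
eef_pos: [0.4779, -0.1203, -0.0055]
tcp_rot: [0.004, 1.0, 0.001, 0.001]
contact_force: [0.6, 0.1, 0.4]
opening: 0.437
```

Emit:
{"api": "apply_moves", "payload": {
  "moves": [
    [[0.001, 0, 0.003, 0, 0, 0, 1], [0, 0, 0.001, 0, 0, 0, 1], [0, 0, 0, 0, 0, 0, 1]]
  ]
}}

```text
time: 28.95
eef_pos: [0.4772, -0.1204, -0.0094]
tcp_rot: [0.003, 1.0, 0.0, 0.001]
contact_force: [0.1, 0.5, -0.6]
opening: 0.437
```

Emit:
{"api": "apply_moves", "payload": {
  "moves": [
    [[0, 0, 0.002, 0, 0, 0, 1], [0, 0, 0, 0, 0, 0, 1]]
  ]
}}

```text
time: 29.15
eef_pos: [0.4779, -0.1206, -0.0095]
tcp_rot: [0.003, 1.0, 0.001, 0.001]
contact_force: [-0.4, -0.7, -0.5]
opening: 0.441
```

```bash
python3 - <<'E'
from h import *
s=snap('side')
o=cv2.resize(s[205:285,310:410],None,fx=6,fy=6,interpolation=cv2.INTER_CUBIC)
cv2.imwrite('pics/f1.png',o[:,:,::-1]);st=ctrl.get_state();print(st['eef_pos'],st['contact_force'])
E
```

```text
[ 0.47799764 -0.12064677 -0.00953794] [-0.34034207  0.2540943  -0.76257881]
```

View pics/f1.png

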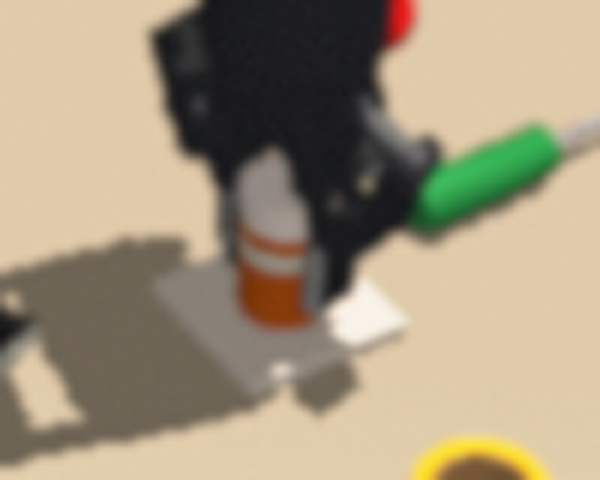

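The bottle stands upright in the middle of the tile (crop 278,320), and z has stalled on contact. Release slowly and lift straight up.

Emit:
{"api": "apply_moves", "payload": {
  "moves": [
    [[0, 0, 0, 0, 0, 0, 0], [0, 0, 0, 0, 0, 0, -0.3], [0, 0, 0, 0, 0, 0, -1], [0, 0, 0, 0, 0, 0, -1], [0, 0, 0, 0, 0, 0, -1], [0, 0, -0.01, 0, 0, 0, -1], [0, 0, -0.03, 0, 0, 0, -1], [0, 0, -0.03, 0, 0, 0, -1], [0, 0, -0.03, 0, 0, 0, -1], [0, 0, -0.02, 0, 0, 0, -1], [0, 0, 0, 0, 0, 0, -1]]
  ]
}}

```text
time: 30.3
eef_pos: [0.4769, -0.1205, 0.1166]
tcp_rot: [0.003, 1.0, 0.001, 0.001]
contact_force: [0.3, 0.3, 0.4]
opening: 0.998
```

Emit:
{"api": "apply_moves", "payload": {
  "moves": [
    [[0.013, -0.035, 0, 0, 0, 0, -1], [0.015, -0.038, 0, 0, 0, 0, -1], [0.015, -0.038, 0, 0, 0, 0, -1], [0.012, -0.03, 0, 0, 0, 0, -1], [0, 0, 0, 0, 0, 0, -1], [0, 0, 0, 0, 0, 0, -1]]
  ]
}}

```text
time: 30.9
eef_pos: [0.4182, -0.2636, 0.1135]
tcp_rot: [0.002, 1.0, 0.002, 0.001]
contact_force: [-0.0, 1.0, -1.1]
opening: 1.0
```

```bash
python3 - <<'E'
from m import *
s=snap('side');t=snap('top');st=ctrl.get_state();print(st['eef_pos'],st['tcp_rot'])
print('cap',hullc('top',t,(360,170,425,235),white,.07),hullc('side',s,(335,220,380,255),white,.07))
print('yel',hullc('top',t,(415,205,475,255),H(22,34),.044),hullc('side',s,(365,262,415,315),H(22,34),.044))
print('blu',hullc('top',t,(415,205,475,255),H(105,125),.022),hullc('side',s,(365,262,415,315),H(105,125),.022))
o=cv2.resize(s[205:325,310:430],None,fx=4.5,fy=4.5,interpolation=cv2.INTER_CUBIC)
cv2.imwrite('pics/g1.png',o[:,:,::-1])
E
```

```text
[ 0.41866218 -0.26294466  0.11365817] [7.77174199e-04 9.99998244e-01 1.56180147e-03 6.85011934e-04]
cap (array([ 0.4654, -0.107 ,  0.465 , -0.1069,  0.0485,  0.0841,  0.0842]), np.int32(672)) (array([ 0.4666, -0.1221,  0.4669, -0.1255,  0.0766,  0.1455,  0.1523]), np.int32(1020))
yel (array([ 0.419 , -0.245 ,  0.4189, -0.2467,  0.0113,  0.0225,  0.0084]), np.int32(29)) (array([ 0.4124, -0.2721,  0.4117, -0.273 ,  0.0342,  0.0643,  0.0565]), np.int32(244))
blu (array([ 0.4123, -0.2477,  0.4156, -0.2519,  0.0281,  0.054 ,  0.0296]), np.int32(59)) (array([ 0.4035, -0.2834,  0.4084, -0.2808,  0.0365,  0.0716,  0.0607]), np.int32(246))
```

View pics/g1.png

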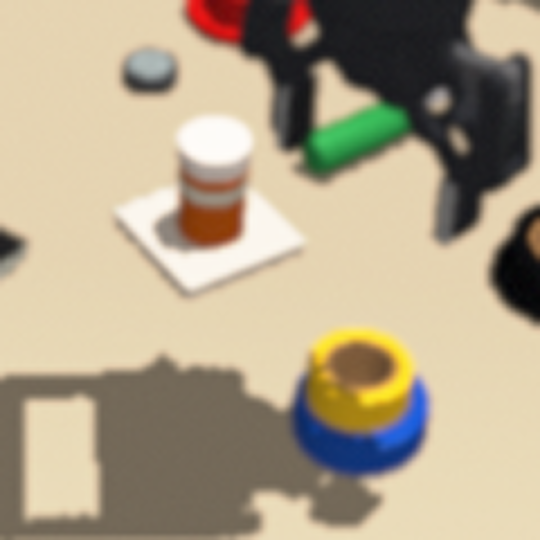

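The bottle stands on the tile (crop 212,235). The yellow roll's top face is centred at crop (361,366).

```bash
python3 - <<'E'
from m import *
print(onz('side',310+361/4.5,205+366/4.5,.044))
E
```

```text
[ 0.41737641 -0.27029824]
```

Emit:
{"api": "apply_moves", "payload": {
  "moves": [
    [[0, -0.005, 0.02, 0, 0, 0, -1], [0, 0, 0.025, 0, 0, 0, -1], [0, 0, 0.025, 0, 0, 0, -1], [0, 0, 0.01, 0, 0, 0, -1], [0, 0, 0, 0, 0, 0, -1], [0, 0, 0, 0, 0, 0, -1]]
  ]
}}

```text
time: 31.6
eef_pos: [0.4223, -0.2625, 0.0321]
tcp_rot: [-0.004, 1.0, 0.001, 0.002]
contact_force: [0.7, 0.7, -0.5]
opening: 0.999
```

Emit:
{"api": "apply_moves", "payload": {
  "moves": [
    [[0.003, -0.005, 0.015, 0, 0, 0, -1], [0, 0, 0.015, 0, 0, 0, -1], [0, 0, 0.006, 0, 0, 0, -1], [0, 0, 0, 0, 0, 0, -1], [0, 0, 0, 0, 0, 0, -1]]
  ]
}}

```text
time: 32.1
eef_pos: [0.4243, -0.2702, 0.0017]
tcp_rot: [-0.005, 1.0, -0.003, 0.006]
contact_force: [0.6, -0.6, -0.3]
opening: 0.996
```

Emit:
{"api": "apply_moves", "payload": {
  "moves": [
    [[0.005, 0.002, 0.004, -0.3, 0.7, 0.6, -1], [0, 0, 0.003, 0, 0, 0, -1], [0, 0, 0, 0, 0, 0, -1]]
  ]
}}

```text
time: 32.4
eef_pos: [0.4202, -0.2691, -0.0037]
tcp_rot: [0.0, 1.0, -0.001, 0.001]
contact_force: [-0.1, -0.2, 0.2]
opening: 1.001
```

Emit:
{"api": "apply_moves", "payload": {
  "moves": [
    [[0.001, 0, 0.002, 0, 0, 0, -1], [0, 0, 0, 0, 0, 0, 1], [0, 0, 0, 0, 0, 0, 1], [0, 0, 0, 0, 0, 0, 1], [0, 0, 0, 0, 0, 0, 1], [0, 0, 0, 0, 0, 0, 1]]
  ],
  "force": 40
}}

```text
time: 33.0
eef_pos: [0.4195, -0.2695, -0.0052]
tcp_rot: [0.0, 1.0, -0.002, 0.001]
contact_force: [-1.7, 0.1, -0.4]
opening: 0.61
```

Yellow gripped. I'll lift high so it clears the bottle on the way across.

Emit:
{"api": "apply_moves", "payload": {
  "moves": [
    [[0, 0, -0.02, 0, 0, 0, 1], [0, 0, -0.03, 0, 0, 0, 1], [0, 0, -0.035, 0, 0, 0, 1], [0, 0, -0.03, 0, 0, 0, 1], [-0.012, 0.03, -0.005, 0, 0, 0, 1], [-0.012, 0.042, 0, 0, 0, 0, 1], [-0.012, 0.042, 0, 0, 0, 0, 1], [-0.012, 0.042, 0, 0, 0, 0, 1], [-0.012, 0.042, 0, 0, 0, 0, 1], [-0.012, 0.042, 0, 0, 0, 0, 1], [-0.012, 0.042, 0, 0, 0, 0, 1], [-0.012, 0.042, 0, 0, 0, 0, 1]]
  ]
}}

```text
time: 34.2
eef_pos: [0.518, 0.062, 0.1179]
tcp_rot: [0.006, 1.0, -0.002, 0.002]
contact_force: [0.7, 0.3, -0.6]
opening: 0.61
```

Emit:
{"api": "apply_moves", "payload": {
  "moves": [
    [[-0.011, 0.042, 0, 0, 0, 0, 1], [-0.011, 0.042, 0, 0, 0, 0, 1], [-0.011, 0.042, 0, 0, 0, 0, 1], [-0.011, 0.038, 0, 0, 0, 0, 1], [-0.008, 0.025, 0, 0, 0, 0, 1], [0, 0, 0.01, 0, 0, 0, 1], [0, 0, 0.01, 0, 0, 0, 1], [0, 0, 0, 0, 0, 0, 1]]
  ]
}}

```text
time: 35.0
eef_pos: [0.571, 0.2635, 0.0924]
tcp_rot: [0.002, 1.0, -0.002, 0.0]
contact_force: [-0.5, -0.9, -1.1]
opening: 0.61
```

Emit:
{"api": "apply_moves", "payload": {
  "moves": [
    [[-0.004, 0.013, 0.01, 0, 0, 0, 1], [0, 0, 0.02, 0, 0, 0, 1], [0, 0, 0.015, 0, 0, 0, 1], [0, 0, 0, 0, 0, 0, 1], [0, 0, 0, 0, 0, 0, 1]]
  ]
}}

```text
time: 35.5
eef_pos: [0.5741, 0.2704, 0.0447]
tcp_rot: [0.006, 1.0, -0.003, -0.002]
contact_force: [-0.3, 0.4, -0.2]
opening: 0.611
```

Emit:
{"api": "apply_moves", "payload": {
  "moves": [
    [[-0.001, 0.007, 0, 0, 0, 0, 1], [0, 0, 0.012, 0, 0, 0, 1], [0, 0, 0.015, 0, 0, 0, 1], [0, 0, 0.015, 0, 0, 0, 1], [0, 0, 0.005, 0, 0, 0, 1], [0, 0, 0, 0, 0, 0, 1]]
  ]
}}

```text
time: 36.1
eef_pos: [0.5763, 0.2774, -0.0045]
tcp_rot: [0.006, 1.0, -0.003, -0.0]
contact_force: [-0.5, -0.0, -0.4]
opening: 0.608
```

Emit:
{"api": "apply_moves", "payload": {
  "moves": [
    [[0, 0, 0.006, 0, 0, 0, 1], [0, 0, 0.005, 0, 0, 0, 1], [0, 0, 0.002, 0, 0, 0, 1], [0, 0, 0, 0, 0, 0, 1]]
  ]
}}

```text
time: 36.5
eef_pos: [0.5765, 0.2774, -0.0187]
tcp_rot: [0.006, 1.0, -0.003, -0.0]
contact_force: [0.3, -0.8, -1.2]
opening: 0.61
```

Emit:
{"api": "apply_moves", "payload": {
  "moves": [
    [[0, 0, 0, 0, 0, 0, -0.5], [0, 0, 0, 0, 0, 0, -1], [0, 0, 0, 0, 0, 0, -1], [0, 0, -0.02, 0, 0, 0, -1], [0, 0, -0.04, 0, 0, 0, -1], [0, 0, -0.04, 0, 0, 0, -1], [0, 0, -0.03, 0, 0, 0, -1], [0.012, -0.042, 0, 0, 0, 0, -1], [0.012, -0.042, 0, 0, 0, 0, -1], [0.012, -0.042, 0, 0, 0, 0, -1], [0.012, -0.042, 0, 0, 0, 0, -1], [0.012, -0.042, 0, 0, 0, 0, -1]]
  ]
}}

```text
time: 37.7
eef_pos: [0.5173, 0.0674, 0.1239]
tcp_rot: [0.001, 1.0, -0.002, 0.007]
contact_force: [0.3, -1.0, 1.4]
opening: 1.002
```

```bash
python3 - <<'E'
from m import *
s=snap('side');t=snap('top');st=ctrl.get_state();print(st['eef_pos'],st['tcp_rot'])
print('blu',hullc('top',t,(415,205,475,255),H(105,125),.022),hullc('side',s,(365,262,415,315),H(105,125),.022))
o=np.hstack([cv2.resize(s[150:240,235:325],None,fx=4.4,fy=4.4,interpolation=cv2.INTER_CUBIC),cv2.resize(t[190:280,405:495],None,fx=4.4,fy=4.4,interpolation=cv2.INTER_CUBIC)])
cv2.imwrite('pics/g2.png',o[:,:,::-1])
E
```

```text
[0.51668683 0.06492327 0.12355377] [ 0.00400737  0.99996808 -0.00238057  0.0064891 ]
blu (array([ 0.4198, -0.2676,  0.4197, -0.2674,  0.0335,  0.0661,  0.0654]), np.int32(287)) (array([ 0.4112, -0.2753,  0.4109, -0.2757,  0.04  ,  0.0771,  0.0705]), np.int32(351))
```

View pics/g2.png

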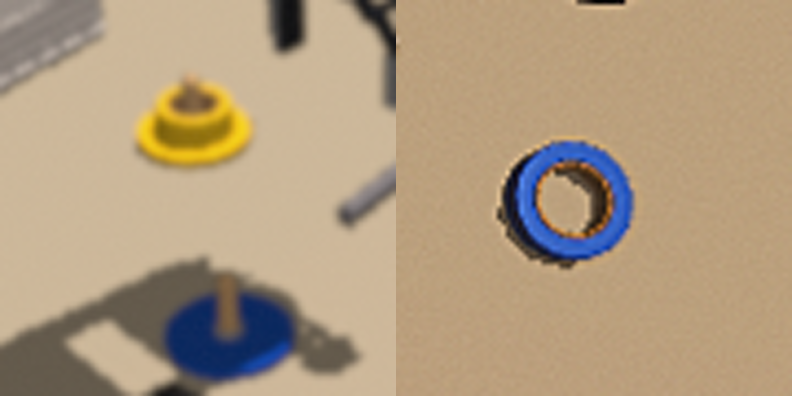

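Yellow lies on its stand (crop 195,110), and blue lies alone at about (0.4185, -0.2695). Now blue.

Emit:
{"api": "apply_moves", "payload": {
  "moves": [
    [[0.012, -0.041, 0, 0, 0, 0, -1], [0.012, -0.041, 0, 0, 0, 0, -1], [0.012, -0.041, 0, 0, 0, 0, -1], [0.012, -0.041, 0, 0, 0, 0, -1], [0.012, -0.041, 0, 0, 0, 0, -1], [0.012, -0.041, 0, 0, 0, 0, -1], [0.012, -0.041, 0, 0, 0, 0, -1], [0.01, -0.036, 0, 0, 0, 0, -1], [0, 0, 0.01, 0, 0, 0, -1], [0, 0, 0.02, 0, 0, 0, -1], [0, 0, 0, 0, 0, 0, -1]]
  ]
}}

```text
time: 38.9
eef_pos: [0.4245, -0.2685, 0.0998]
tcp_rot: [0.003, 1.0, -0.005, 0.015]
contact_force: [-0.2, -0.1, -1.1]
opening: 1.0
```

Emit:
{"api": "apply_moves", "payload": {
  "moves": [
    [[0.006, 0, 0.01, -0.6, 1.7, -0.3, -1], [0, 0, 0.025, 0, 0, 0, -1], [0, 0, 0.03, 0, 0, 0, -1], [0, 0, 0.03, 0, 0, 0, -1], [0, 0, 0.01, 0, 0, 0, -1], [0, 0, 0, 0, 0, 0, -1], [0, 0, 0, 0, 0, 0, -1]]
  ]
}}

```text
time: 39.6
eef_pos: [0.4232, -0.2659, -0.0052]
tcp_rot: [-0.005, 1.0, -0.001, -0.0]
contact_force: [0.1, -0.3, -0.2]
opening: 1.001
```

Emit:
{"api": "apply_moves", "payload": {
  "moves": [
    [[0.004, -0.003, 0, 0, 0, 0, -1], [0, 0, 0.008, 0, 0, 0, -1], [0, 0, 0.008, 0, 0, 0, -1], [0, 0, 0.003, 0, 0, 0, -1], [0, 0, 0, 0, 0, 0, -1]]
  ]
}}

```text
time: 40.1
eef_pos: [0.4218, -0.2718, -0.0211]
tcp_rot: [-0.005, 1.0, -0.004, 0.003]
contact_force: [-0.8, -0.7, -0.3]
opening: 1.004
```

Emit:
{"api": "apply_moves", "payload": {
  "moves": [
    [[0.003, 0.002, 0.004, 0, 0, 0, -1], [0, 0, 0, 0, 0, 0, -1], [0, 0, 0, 0, 0, 0, 1], [0, 0, 0, 0, 0, 0, 1], [0, 0, 0, 0, 0, 0, 1], [0, 0, 0, 0, 0, 0, 1], [0, 0, 0, 0, 0, 0, 1]]
  ]
}}

```text
time: 40.8
eef_pos: [0.4187, -0.2698, -0.0251]
tcp_rot: [-0.005, 1.0, -0.004, 0.003]
contact_force: [-0.4, -0.7, -0.3]
opening: 0.767
```

Emit:
{"api": "apply_moves", "payload": {
  "moves": [
    [[0, 0, -0.02, 0, 0, 0, 1], [0, 0, -0.03, 0, 0, 0, 1], [0, 0, -0.04, 0, 0, 0, 1], [0, 0, -0.03, 0, 0, 0, 1], [-0.002, 0.035, -0.005, 0, 0, 0, 1], [-0.003, 0.042, 0, 0, 0, 0, 1], [-0.003, 0.042, 0, 0, 0, 0, 1], [-0.003, 0.042, 0, 0, 0, 0, 1], [-0.003, 0.042, 0, 0, 0, 0, 1], [-0.003, 0.042, 0, 0, 0, 0, 1], [-0.002, 0.042, 0, 0, 0, 0, 1], [-0.002, 0.03, 0, 0, 0, 0, 1]]
  ]
}}

```text
time: 42.0
eef_pos: [0.4358, 0.0564, 0.1024]
tcp_rot: [-0.0, 1.0, -0.004, 0.004]
contact_force: [1.1, 0.2, -1.2]
opening: 0.765
```

Emit:
{"api": "apply_moves", "payload": {
  "moves": [
    [[-0.001, 0.02, 0, 0, 0, 0, 1], [0, 0.008, 0.005, 0, 0, 0, 1], [0, 0, 0.015, 0, 0, 0, 1], [0, 0, 0.02, 0, 0, 0, 1], [0, 0, 0, 0, 0, 0, 1], [0, 0, 0, 0, 0, 0, 1]]
  ]
}}

```text
time: 42.6
eef_pos: [0.4355, 0.0881, 0.0597]
tcp_rot: [-0.004, 1.0, -0.004, 0.003]
contact_force: [0.5, -0.9, -0.7]
opening: 0.764
```

Emit:
{"api": "apply_moves", "payload": {
  "moves": [
    [[-0.003, 0.004, 0, 0, 0, 0, 1], [0, 0, 0.012, 0, 0, 0, 1], [0, 0, 0.015, 0, 0, 0, 1], [0, 0, 0.015, 0, 0, 0, 1], [0, 0, 0.01, 0, 0, 0, 1], [0, 0, 0.005, 0, 0, 0, 1], [0, 0, 0, 0, 0, 0, 1]]
  ]
}}

```text
time: 43.3
eef_pos: [0.443, 0.0906, 0.0024]
tcp_rot: [-0.003, 1.0, -0.004, 0.007]
contact_force: [-0.8, -0.1, -1.5]
opening: 0.766
```

Emit:
{"api": "apply_moves", "payload": {
  "moves": [
    [[0.004, 0.001, 0.005, -0.5, 0.8, 0.3, 1], [0, 0, 0.006, 0, 0, 0, 1], [0, 0, 0.005, 0, 0, 0, 1], [0, 0, 0.002, 0, 0, 0, 1], [0, 0, 0, 0, 0, 0, 1]]
  ]
}}

```text
time: 43.8
eef_pos: [0.4402, 0.0916, -0.0158]
tcp_rot: [0.0, 1.0, 0.001, 0.001]
contact_force: [0.6, 0.2, -0.8]
opening: 0.767
```

Emit:
{"api": "apply_moves", "payload": {
  "moves": [
    [[0, 0, 0.001, 0, 0, 0, 1], [0, 0, 0, 0, 0, 0, -0.6], [0, 0, 0, 0, 0, 0, -1], [0, 0, 0, 0, 0, 0, -1], [0, 0, -0.02, 0, 0, 0, -1], [0, 0, -0.04, 0, 0, 0, -1], [0, 0, -0.045, 0, 0, 0, -1], [0, 0, -0.045, 0, 0, 0, -1], [0, 0, -0.03, 0, 0, 0, -1], [0.005, 0.04, 0, 0, 0, 0, -1], [0.005, 0.045, 0, 0, 0, 0, -1], [0.005, 0.045, 0, 0, 0, 0, -1]]
  ]
}}

```text
time: 45.0
eef_pos: [0.4284, 0.2211, 0.1759]
tcp_rot: [0.006, 1.0, 0.001, 0.006]
contact_force: [1.7, -0.2, 0.5]
opening: 1.003
```

Emit:
{"api": "apply_moves", "payload": {
  "moves": [
    [[0.01, 0.045, 0, 0, 0, 0, -1], [0.01, 0.045, 0, 0, 0, 0, -1], [0.01, 0.045, 0, 0, 0, 0, -1], [0.015, 0.045, 0, 0, 0, 0, -1], [0.02, 0.045, 0, 0, 0, 0, -1], [0.02, 0.045, 0, 0, 0, 0, -1], [0.02, 0.045, 0, 0, 0, 0, -1], [0.02, 0.04, 0, 0, 0, 0, -1], [0, 0, 0, 0, 0, 0, -1], [0, 0, 0, 0, 0, 0, -1], [0, 0, 0, 0, 0, 0, -1]]
  ]
}}

```text
time: 46.1
eef_pos: [0.3015, 0.5936, 0.1779]
tcp_rot: [0.003, 1.0, 0.004, 0.01]
contact_force: [-0.2, -0.0, 0.4]
opening: 1.001
```

```bash
python3 - <<'E'
from m import *
t=snap('top','z_top');s=snap('side','z_side');st=ctrl.get_state();print(st['time'],st['eef_pos'],st['dq'].round(3))
z=lambda a:cv2.resize(a,None,fx=2,fy=2,interpolation=cv2.INTER_CUBIC)
o=np.vstack([z(t[115:235,215:480]),z(s[150:290,240:505])])
cv2.imwrite('pics/z.png',o[:,:,::-1])
for n,b,f in(('red',(328,118,370,158),red),('yel',(222,130,265,172),H(22,34)),('blu',(284,190,326,230),H(105,125))): print(n,hullc('top',t,b,f,.03))
E
```

```text
46.2 [0.3021354  0.59298862 0.17805141] [-0.007 -0.004  0.001  0.002 -0.001  0.001]
red (array([0.6445, 0.0048, 0.6442, 0.0047, 0.0393, 0.0764, 0.0759]), np.int32(489))
yel (array([0.5696, 0.2741, 0.5697, 0.274 , 0.039 , 0.0761, 0.0773]), np.int32(441))
blu (array([0.4363, 0.0933, 0.4367, 0.093 , 0.0388, 0.0762, 0.075 ]), np.int32(412))
```

View pics/z.png

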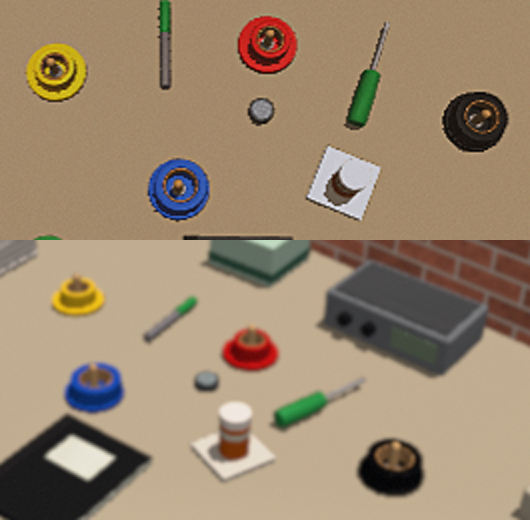

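In the last view all four rolls sit flat with posts through: yellow (56,70), red (268,44), blue (179,187), black (476,120). The bottle stands upright on the tile (235,440, lower picture) and the arm is clear. Handing in.

```bash
python3 -c "
from plant import ctrl
print(ctrl.sign_off())"
```

```text
the job is handed in; nothing more can be done
None
```

The job is handed in at 46 s of the 128 s allowed. All four rolls are on the stands of their own colour, and the amber bottle stands on the white tile. Sign-off reports no verdict.

**Last checks:** In the final top and side pictures, each roll lies flat with the post through its hole. The bottle is upright near the middle of the tile, and the arm is open and clear. The bottle's centring comes from where I let it go, about 2 mm from the measured tile centre; I did not measure it again afterwards. I judged how flat the rolls lie, and that everything is at rest, by eye.

**What disagreed:**
- **Tool height:** The reported TCP height reads about 27.5 mm too low. The first two grasps of the red roll closed on air just above the pile without disturbing it. I confirmed the offset by touching the table with shut fingers and corrected every later move for it.
- **Force reading:** It stayed at or below about 2 N even when touching, so I judged contact by the height no longer changing.
- **Cameras:** The two views differed by about 3–5 mm, so I averaged them.

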